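# Making up two drop-link kits

## Task

Make up the two anti-roll-bar drop-link kits by threading the parts over the bolts standing in the two dishes, each part upright and resting fully down on the one before. The short bolt gets the cup washer first (open side up, as it lies), then the low rubber bush, then the short sleeve; the long bolt gets the tall rubber bush and then the long sleeve. Leave the big odd nut on the bench, the tape measure and the padlock where they are.

Things in the scene. Friction and masses are not known exactly. Their poses are not given: they have to be found in the camera images.
- dish_long: Round steel parts dish, 109 mm wide, rim 20 mm high, fixed. A 12 mm bolt stands upright on its head in the middle, fixed: the long bolt, tip 115 mm above the bench, the last 8 mm tapered to 6 mm. The first part rests on its 30 mm flange, 15 mm above the bench. A fixed nut lies 35 mm out along +x, top at 14 mm. Origin on the bolt axis at bench level; z up. Parts let go half-way slide down it.
- dish_short: Round steel parts dish, 109 mm wide, rim 20 mm high, fixed. A 12 mm bolt stands upright on its head in the middle, fixed: the short bolt, tip 75 mm above the bench, the last 8 mm tapered to 6 mm. The first part rests on its 30 mm flange, 15 mm above the bench. A fixed nut lies 35 mm out along +x, top at 14 mm. Origin on the bolt axis at bench level; z up.
- cup_washer: Shallow zinc-grey steel cup washer, a round dish shape lying open side up: 50 mm outside diameter, 9 mm high, lip 3 mm thick, floor 3 mm thick, inside diameter 44 mm, 60 g. 17 mm through bore: 2.5 mm play all round on the 12 mm bolt. Stands loose on the bench. Origin: centre of its underside; z is its axis, up. Round: yaw does not matter.
- low_bush: Low black rubber bush, a plain short cylinder with a shallow groove round its side: 34 mm outside diameter, 14 mm high, 30 g. It goes inside the cup of the washer and rests on its 3 mm floor. 17 mm through bore: 2.5 mm play all round on the 12 mm bolt. Stands loose on the bench. Origin: centre of its underside; z is its axis, up. Round: yaw does not matter.
- tall_bush: Tall black rubber bush with a step: the lower 16 mm is 34 mm in diameter, the upper 14 mm is 28 mm in diameter; 30 mm high in all, 45 g. 17 mm through bore: 2.5 mm play all round on the 12 mm bolt. Stands loose on the bench. Origin: centre of its underside; z is its axis, up. Round: yaw does not matter.
- short_sleeve: Short plain metal sleeve (piece of tube) standing on end: 24 mm outside diameter, 24 mm high, 74 g. 17 mm through bore: 2.5 mm play all round on the 12 mm bolt. Stands loose on the bench. Origin: centre of its underside; z is its axis, up. Round: yaw does not matter.
- long_sleeve: Long plain metal sleeve (piece of tube) standing on end: 24 mm outside diameter, 52 mm high, 100 g. 17 mm through bore: 2.5 mm play all round on the 12 mm bolt. Stands loose on the bench. Origin: centre of its underside; z is its axis, up. Round: yaw does not matter.
- tape_measure: Bystander: yellow tape measure standing on its edge, 37 x 81 x 67 mm high, at the far left (opposite the bench vise on the right, whose top is 240 mm above the bench: pass over it). Origin: centre of its underside, long axis y.
- m16_nut: Bystander: big plain M16 hexagon nut lying flat on the bench behind the dishes, 28 x 24 x 13 mm, belongs to neither kit. Origin: centre of its underside.
- padlock: Bystander: small brass padlock lying flat, 66 x 45 x 17 mm, at the left. Origin: centre of its underside.
Things that resemble listed ones, but are neither listed nor needed, are in the scene too. Leave any purple look-alike of the cup_washer alone.

How it is judged:
By the outcome, as a careful person would: the job done as asked, in the order asked, and still so for the second after the job is handed in, with the robot touching nothing.
It also fails if it takes over 128 s, if anything falls off the work surface, if the arm or the gripper's body presses on something with over 40 N, if the wrist force passes 120 N, or if a joint passes its speed limit or range.

## Robot

A 7-joint arm with a two-finger parallel gripper is mounted at the origin on the work surface; the furniture and walls round the work are solid. World frame = base frame: x ahead of the robot, y to its left, z up, the work surface at z = 0. Lengths are in m, angles in rad, forces in N, time in s.
With the tool pointing down it reaches from about 0.4 to 0.85 m from the base axis. Payload 10.4 kg.
Tool frame: the origin (TCP) lies on the front face of the gripper's body, between the roots of the fingers; the fingertips stand 73 mm ahead of it and the grasp point (between the pads) lies 54 mm ahead of it; z points along the fingers, y is the line along which they close (so a half turn about z gives the same grasp; the last joint's range is limited). The gripper opens to 85 mm and grips with 20 to 120 N. Pads are 22 mm wide; open, the fingers measure 114 mm over their backs; the gripper's body (76 mm by 85 mm) begins 54 mm behind the grasp point. The pads swing forward as they close: fully open they stand 13 mm farther back than shut.
Start: joints at [-1.331, 0.332, -0.065, 1.46, 0.022, 1.35, -0.088], TCP at [0.162, 0.604, 0.304] pointing down, gripper open.
Joint ranges: [-2.6, 2.6], [-0.5, 2.12], [-1.47, 1.34], [0.16, 2.42], [-1.27, 4.41], [0.06, 2.06], [-2.6, 2.6]. Speed limits (rad/s): [2.22, 2.22, 2.79, 2.79, 3.14, 3.14, 3.14].

## Interface

Orientations are given as a unit quaternion [x, y, z, w].
In Python, from workcell import manip gives the robot as it stands.
- The arm moves only by the shell command python3 -m jog 'ROWS' [FORCE]. ROWS is JSON, a list of rows, each an object with "grip": the gripper command: -1 is fully open, 1 is shut, values between are in proportion; "slide": the shift along the tool's x, y, z in cm, a list of three; "yaw": the turn about the tool's z in rad. A call has 1 to 8 rows; each row shifts and turns the commanded pose from where the row before left it, along the tool's axes as they then stand; what a row does not reach is not made up. A row lasts 1/10 s, in which the tool goes at most 50 mm and 8.59 degrees, less where a joint would pass 70% of its speed; a pose out of reach is approached as far as the arm can. A call with a gripper value outside its range is refused whole. The fingers move at their own pace and stop on an object; FORCE is the grip in N (left out, the last holds). Time passes only in rows, so rows that do not move let the fingers close. It gives the time, the measured TCP pose, the force, the opening and the grip force at its end, in the units of the state.
- manip.get_obs(): the state, without advancing time (a new reading comes with each control period).
- manip.camera(name): name is "scene" or "top" or "wrist"; returns the picture (480x640x3 uint8, blue, green, red); there is no depth.
- manip.calibration(name): a dict with "vfov" (degrees; the focal length in pixels is half the picture's height over the tangent of half this angle, whatever the lens; pixels are square), "cx", "cy" (the principal point, pixels), "camera_from_world" (4x4, takes a point from world to camera coordinates). Camera axes: x right, y down, z forward; pixel columns grow to the right and rows downward; lengths in m; the calibration is good to about 2 mm. A picture is of the moment at which its call begins: read the wrist's pose just before it. calibration takes no time and is no camera call; for the wrist camera it gives the pose at the moment of the call.
- manip.hand_in(): hands the job in; it is judged then, once.
Trained networks look in the newest picture that a camera, given by its name, has taken for a name from the list of things; names that differ only in an ending like _2 or _b are one class to them, and where a whole thing is asked for, a point or a joint stands for the part that bears it (a point fixed in the world has none). Each returns a list of dicts, best first, with "conf" (0 to 1); they miss things now and then, are a little off and sometimes report something else, mostly with a low value. They report only what shows in the picture. A call takes as long as a camera call. They do not tell look-alikes from the thing itself.
- manip.masks_of(thing, camera): "region" (480x640 bool, what is visible of it) and "centre" ([column, row] in pixels, amid what is visible of it).
The state is a dict: "clock": time; "joint_pos": joint angles; "joint_velocities": joint speeds; "tau": joint torques, N m; "position": TCP position; "ee_rot": TCP orientation; "ft_force": force on the tool from outside, world axes, zero at the start; "torque": the same for the moment, N m; "grip_width": opening from 0.0 (shut) to 1.0 (fully open); "grasp_force": force on a finger pad.
Only numpy, scipy, OpenCV 4.12 (cv2) and the standard library are available. Lean on these libraries where they do the work, as an engineer would, in place of code of your own. Each camera call takes 0.05 s, during which the arm holds its last target. There are 200 camera calls.

## Working session

There is one attempt and no reset: what is moved stays moved. The work goes in short steps, Python scripts to look and compute and a shell command to move; the robot and the scene stay as the last step left them, time stands still between calls to the robot, and variables do not carry over. Pictures are saved under pics/ and viewed, at most 14 in all, crops included, and the job is handed in when it is done.

```bash
mkdir -p pics
cat > h.py <<'E'
import numpy as np, cv2
from workcell import manip
def ray(cam,uv):
    c=manip.calibration(cam); f=240/np.tan(np.radians(c["vfov"])/2)
    T=np.array(c["camera_from_world"]); R=T[:3,:3]
    d=R.T@np.array([(uv[0]-c["cx"])/f,(uv[1]-c["cy"])/f,1]); o=-R.T@T[:3,3]
    return o,d
def at(cam,uv,z):
    o,d=ray(cam,uv); return (o+d*(z-o[2])/d[2])[:2]
def proj(cam,p):
    c=manip.calibration(cam); f=240/np.tan(np.radians(c["vfov"])/2)
    q=np.array(c["camera_from_world"])@np.append(p,1); return q[:2]/q[2]*f+[c["cx"],c["cy"]]
E
python3 - <<'E'
from h import *
o=manip.get_obs(); print(o)
for n in("top","scene"): 
    cv2.imwrite(f"pics/{n}0.png",manip.camera(n)); c=manip.calibration(n); print(n,c)
H=dict(dish_long=.02,dish_short=.02,cup_washer=.009,low_bush=.014,tall_bush=.03,short_sleeve=.024,long_sleeve=.052,m16_nut=.013,padlock=.017,tape_measure=.067)
for k,z in H.items():
    for m in manip.masks_of(k,"top"):
        print(k,round(m["conf"],2),np.round(m["centre"]),np.round(at("top",m["centre"],z),3),m["region"].sum())
E
```

```text
{'clock': 0.0, 'joint_pos': array([-1.33057428,  0.33287365, -0.06468029,  1.46093086,  0.02162012,
        1.34991303, -0.08848171]), 'joint_velocities': array([ 3.83550109e-04, -5.64029774e-04,  1.57405841e-03,  1.10300367e-05,
        6.13595923e-04,  4.53122481e-04,  7.11297711e-04]), 'tau': array([ 1.46552502e-04, -6.25436568e+01,  4.90647659e-02, -3.91615856e+01,
        1.62422756e-02,  9.95560287e-03, -4.06132472e-05]), 'position': array([0.16232552, 0.60327145, 0.3031197 ]), 'ee_rot': array([ 1.31020779e-01,  9.91379365e-01, -7.12891406e-04, -4.75336402e-05]), 'ft_force': array([ 0.46914875, -0.2511001 ,  0.32844869]), 'torque': array([ 0.01432135, -0.00616979,  0.01933843]), 'grasp_force': 0.0, 'grip_width': 1.0002443101251668}
top {'vfov': 49.05472350143294, 'cx': 318.6691578285482, 'cy': 236.11833854838636, 'camera_from_world': array([[-0.02436765, -0.99967872, -0.00697611,  0.11328247],
       [-0.99585794,  0.02488478, -0.08745113,  0.47461362],
       [ 0.08759664,  0.00481624, -0.99614438,  0.92778824],
       [ 0.        ,  0.        ,  0.        ,  1.        ]])}
sc
[... 157 characters left out ...]
5525246],
       [-0.54376438, -0.5563212 , -0.62835263,  0.35547173],
       [ 0.45402444,  0.43468589, -0.77775959,  0.60681487],
       [ 0.        ,  0.        ,  0.        ,  1.        ]])}
dish_long 0.74 [401. 208.] [ 0.526 -0.049] 2778
dish_short 0.75 [285. 207.] [0.532 0.161] 2660
cup_washer 0.9 [255. 284.] [0.394 0.219] 491
cup_washer 0.67 [203. 256.] [0.447 0.314] 542
tall_bush 0.75 [416. 267.] [ 0.417 -0.07 ] 243
tall_bush 0.17 [203. 214.] [0.522 0.308] 95
short_sleeve 0.59 [207. 210.] [0.529 0.303] 150
short_sleeve 0.5 [313. 263.] [0.429 0.114] 206
m16_nut 0.68 [342. 173.] [0.593 0.055] 88
padlock 0.91 [209. 307.] [0.355 0.301] 777
tape_measure 0.72 [224. 162.] [0.607 0.263] 1003
```

Run:
```python
import cv2
a=cv2.imread("pics/top0.png")[110:360,130:530]; cv2.imwrite("pics/top0c.png",cv2.resize(a,None,fx=2,fy=2,interpolation=2))
```

```text
(no output)
```

View pics/top0c.png

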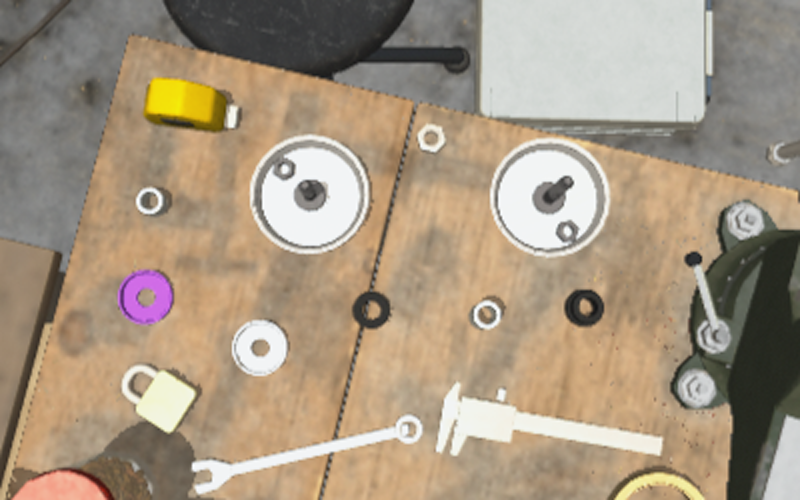

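View pics/scene0.png

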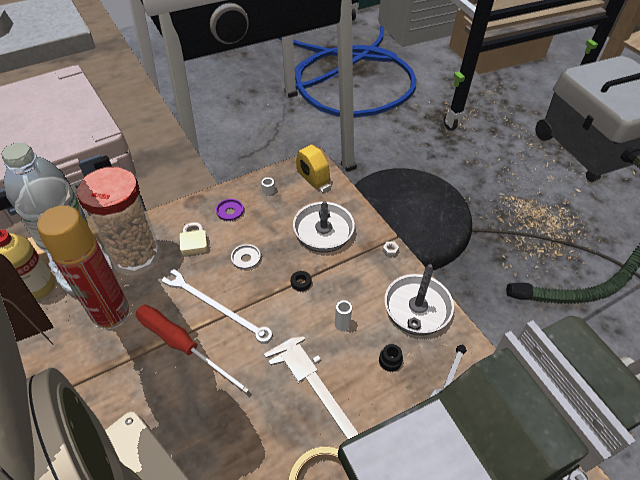

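The top crop shows the parts below (full-image pixels):

| Part | Pixel |
|---|---|
| short sleeve | (205,210) |
| washer, grey | (260,284) |
| look-alike washer, purple | (203,258) |
| low bush | (315,264) |
| long sleeve | (373,267) |
| tall bush | (422,263) |
| short bolt dish | left |
| long bolt dish | right |

The scene view confirms which sleeve is which. It also shows tall bottles and a jar at the near left.

```bash
cat >> h.py <<'E'
from scipy.spatial.transform import Rotation as Ro
def tool():
    o=manip.get_obs(); return np.array(o["position"]),Ro.from_quat(o["ee_rot"])
def go(x,y,z):
    p,R=tool(); print("slide cm",np.round(R.inv().apply(np.array([x,y,z])-p)*100,2))
def yawof():  # direction of closing axis in world, deg
    p,R=tool(); v=R.apply([0,1,0]); return np.degrees(np.arctan2(v[1],v[0]))
E
python3 - <<'E'
from h import *
for n,uv,z in[("jar lid",(155,352),.17),("sleeveS",(205,210),.024),("washer",(260,284),.009),("low",(315.5,264.5),.014),("sleeveL",(373.5,267),.052),("tall",(422,263.5),.03),("viseedge",(490,260),.24),("dishS",(285,207),.02),("dishL",(405,208),.02),("nutS",(272,194),.014),("nutL",(413.5,226),.014)]: print(n,np.round(at("top",uv,z),3))
T=np.array(manip.calibration("wrist")["camera_from_world"]);W=np.linalg.inv(T)
p,R=tool(); print("cam in tool",R.inv().apply(W[:3,3]-p),(R.inv().as_matrix()@W[:3,:3]).round(3),manip.calibration("wrist")["vfov"], yawof())
print("scene px of jar"); 
go(.40,.55,.30)
E
```

```text
jar lid [0.296 0.35 ]
sleeveS [0.53  0.306]
washer [0.394 0.21 ]
low [0.427 0.109]
sleeveL [0.418 0.008]
tall [ 0.423 -0.081]
viseedge [ 0.419 -0.135]
dishS [0.532 0.161]
dishL [ 0.525 -0.056]
nutS [0.557 0.185]
nutL [ 0.492 -0.071]
cam in tool [ 0.08207345 -0.00036689 -0.07019343] [[-0.002 -0.947 -0.321]
 [ 1.    -0.002 -0.   ]
 [-0.001 -0.321  0.947]] 65.18193536899282 74.94568357991288
scene px of jar
slide cm [-24.34   1.     0.39]
```

```bash
python3 -m jog '[{"grip":-1,"slide":[-5,0.2,0],"yaw":0},{"grip":-1,"slide":[-5,0.2,0],"yaw":0},{"grip":-1,"slide":[-5,0.2,0],"yaw":0},{"grip":-1,"slide":[-5,0.2,0],"yaw":0},{"grip":-1,"slide":[-4.3,0.2,0],"yaw":0}]' 40; python3 -c "
from h import *
go(.405,.21,.24);print(yawof())"
```

```text
clock: 1.1
position: [0.4022, 0.5488, 0.3041]
ee_rot: [0.132, 0.991, 0.0, 0.0]
ft_force: [-0.1, 0.8, 0.3]
grip_width: 0.998
grasp_force: 0.0
slide cm [ -9.11 -32.64   6.41]
74.86892021474263
```

```bash
python3 -m jog '[{"grip":-1,"slide":[-1.3,-4.66,0],"yaw":0},{"grip":-1,"slide":[-1.3,-4.66,0],"yaw":0},{"grip":-1,"slide":[-1.3,-4.66,0],"yaw":0},{"grip":-1,"slide":[-1.3,-4.66,0],"yaw":0},{"grip":-1,"slide":[-1.3,-4.66,2],"yaw":0},{"grip":-1,"slide":[-1.3,-4.66,2.2],"yaw":0},{"grip":-1,"slide":[-1.3,-4.66,2.2],"yaw":0}]'; python3 -m jog '[{"grip":-1,"slide":[0,0,0],"yaw":-0.14},{"grip":-1,"slide":[0,0,0],"yaw":-0.14},{"grip":-1,"slide":[0,0,0],"yaw":-0.14},{"grip":-1,"slide":[0,0,0],"yaw":-0.14},{"grip":-1,"slide":[0,0,0],"yaw":0},{"grip":-1,"slide":[0,0,0],"yaw":0}]'
python3 - <<'E'
from h import *
cv2.imwrite("pics/w1.png",manip.camera("wrist"))
for k,z in dict(cup_washer=.009,low_bush=.014,dish_short=.02).items():
    for m in manip.masks_of(k,"wrist"):
        ys,xs=np.nonzero(m["region"]); print(k,round(m["conf"],2),np.round(m["centre"]),np.round(at("wrist",m["centre"],z),4),xs.min(),xs.max(),ys.min(),ys.max())
print(tool()[0],yawof())
E
```

```text
clock: 1.8
position: [0.4023, 0.2175, 0.2431]
ee_rot: [0.131, 0.991, 0.001, 0.0]
ft_force: [1.2, -0.6, -1.0]
grip_width: 0.999
grasp_force: 0.0
clock: 2.4
position: [0.4025, 0.2194, 0.2435]
ee_rot: [-0.146, 0.989, 0.0, 0.0]
ft_force: [0.5, -0.8, -0.3]
grip_width: 1.002
grasp_force: 0.0
cup_washer 0.74 [312. 208.] [0.4011 0.2153] 280 339 170 228
cup_washer 0.74 [411. 289.] [0.4477 0.3225] 377 433 255 308
low_bush 0.84 [176. 198.] [0.4238 0.1065] 158 203 180 221
dish_short 0.89 [226. 316.] [0.5164 0.1697] 153 273 274 380
[0.40250013 0.21942497 0.24343156] 106.91806436894704
```

View pics/w1.png

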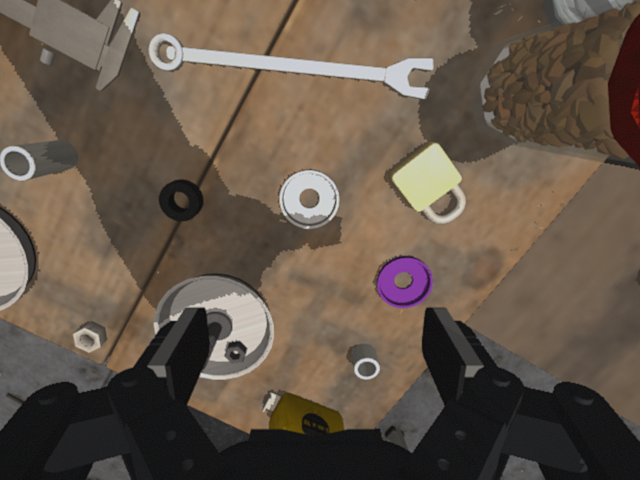

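The wrist view shows the grey washer at (309,199), low bush at (181,200), long sleeve at (20,162), short sleeve at (365,360) and the purple look-alike at (404,282). The short bolt, at about (215,325), is partly behind a finger, so I'll view each bolt from above before grasping.

```bash
cat >> h.py <<'E'
def fit(k,z,cam="wrist",near=None):
    r=None
    for m in manip.masks_of(k,cam):
        ys,xs=np.nonzero(m["region"]); e=cv2.fitEllipse(cv2.convexHull(np.stack([xs,ys],1).astype(np.int32)))
        q=at(cam,e[0],z); print(k,round(m["conf"],2),"px",np.round(e[0],1),"axes",np.round(e[1],1),"->",np.round(q,4))
        if near is None or np.hypot(*(q-near))<.04: r=q if r is None else r
    return r
E
python3 - <<'E'
from h import *
manip.camera("wrist"); fit("cup_washer",.009); fit("low_bush",.014)
go(.532,.161,.28)
E
```

```text
cup_washer 0.67 px [404.4 282.4] axes [52.  56.4] -> [0.4433 0.3148]
cup_washer 0.58 px [309.4 199.2] axes [59.  59.8] -> [0.3948 0.2115]
low_bush 0.89 px [181.3 200.4] axes [42.7 45.4] -> [0.4249 0.1113]
low_bush 0.47 px [297.8 414.9] axes [39.4 89.6] -> [0.6102 0.2635]
low_bush 0.15 px [365.1 361.5] axes [26.6 38.4] -> [0.53   0.3072]
slide cm [-10.68  -9.37  -3.66]
```

```bash
python3 -m jog '[{"grip":-1,"slide":[-3.56,-3.12,-1.2],"yaw":0},{"grip":-1,"slide":[-3.56,-3.12,-1.2],"yaw":0},{"grip":-1,"slide":[-3.56,-3.12,-1.2],"yaw":0},{"grip":-1,"slide":[0,0,0],"yaw":0},{"grip":-1,"slide":[0,0,0],"yaw":0}]'
python3 - <<'E'
from h import *
a=manip.camera("wrist"); fit("dish_short",.02); print(tool()[0])
cv2.imwrite("pics/w2.png",cv2.resize(a[100:300,190:430],None,fx=3,fy=3,interpolation=2))
go(.532,-.053,.32)
E
```

```text
clock: 3.25
position: [0.5326, 0.1605, 0.2791]
ee_rot: [-0.147, 0.989, -0.0, -0.0]
ft_force: [-0.9, 1.3, -0.6]
grip_width: 1.004
grasp_force: 0.0
dish_short 0.72 px [318.2 202.5] axes [117. 120.] -> [0.5296 0.1638]
[0.53125279 0.16183922 0.27890341]
slide cm [  6.24 -20.56  -4.11]
```

View pics/w2.png

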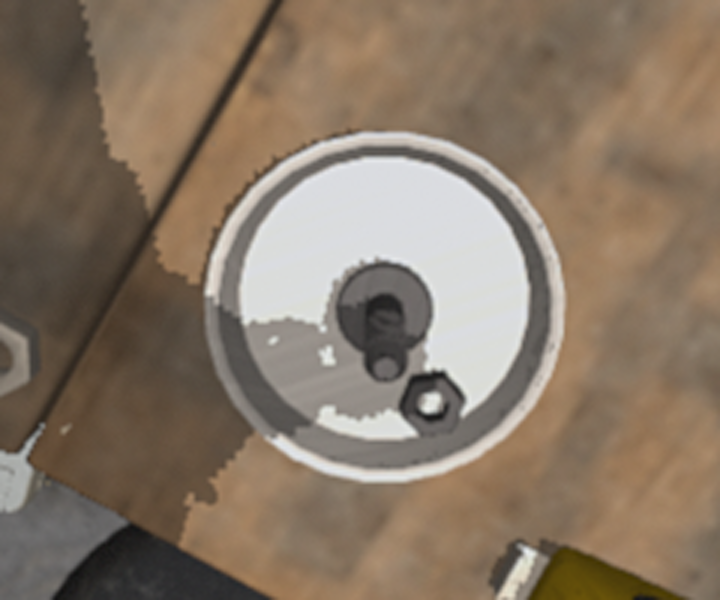

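The crop shows the short bolt's tip at full-image px (318.7,222), its flange at (318.3,202.3), and the nut well away from the closing line.

```bash
python3 - <<'E'
from h import *
print(at("wrist",(318.7,222),.075),at("wrist",(318.3,202.3),.015))
E
python3 -m jog '[{"grip":-1,"slide":[1.25,-4.11,-0.8],"yaw":0},{"grip":-1,"slide":[1.25,-4.11,-0.8],"yaw":0},{"grip":-1,"slide":[1.25,-4.11,-0.8],"yaw":0},{"grip":-1,"slide":[1.25,-4.11,-0.8],"yaw":0},{"grip":-1,"slide":[1.25,-4.11,-0.8],"yaw":0},{"grip":-1,"slide":[0,0,0],"yaw":0},{"grip":-1,"slide":[0,0,0],"yaw":0}]'
python3 - <<'E'
from h import *
a=manip.camera("wrist"); fit("dish_long",.02);fit("tall_bush",.03);fit("long_sleeve",.052);fit("low_bush",.014); print(tool()[0])
cv2.imwrite("pics/w3.png",a)
go(.3948,.2115,.2)
for n,p in dict(f=(.5296,.1638,.015)).items(): print(proj("wrist",p))
E
```

```text
[0.53122653 0.1641496 ] [0.53054174 0.16421527]
clock: 4.05
position: [0.532, -0.0534, 0.3195]
ee_rot: [-0.148, 0.989, 0.001, 0.0]
ft_force: [0.1, 1.1, 0.0]
grip_width: 1.003
grasp_force: 0.0
dish_long 0.8 px [315.4 184.1] axes [106.8 108.6] -> [ 0.5228 -0.0543]
tall_bush 0.9 px [317.7  72.8] axes [37.  40.9] -> [ 0.4256 -0.0822]
long_sleeve 0.75 px [418.1  97.9] axes [30.2 41. ] -> [0.4212 0.0048]
low_bush 0.67 px [504.  138.2] axes [33.7 40.3] -> [0.4274 0.1075]
[ 0.53235833 -0.052009    0.31902886]
slide cm [ 5.35 29.23 11.92]
[509.50157259 248.41626404]
```

View pics/w3.png

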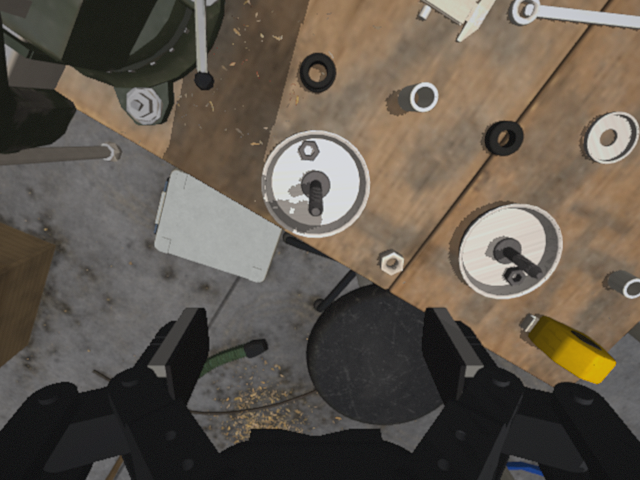

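View 3: long bolt tip at (315,212), flange at (316,184), tall bush at (318,73) and long sleeve at (424,97). Now I'll go for the washer.

```bash
python3 - <<'E'
from h import *
print("long",at("wrist",(315.2,212.5),.115),at("wrist",(316,184),.015))
E
python3 -m jog '[{"grip":-1,"slide":[0.76,4.18,1],"yaw":0},{"grip":-1,"slide":[0.76,4.18,1],"yaw":0},{"grip":-1,"slide":[0.76,4.18,2],"yaw":0},{"grip":-1,"slide":[0.76,4.18,2],"yaw":0},{"grip":-1,"slide":[0.76,4.18,2],"yaw":0},{"grip":-1,"slide":[0.76,4.18,2],"yaw":0},{"grip":-1,"slide":[0.76,4.18,1.9],"yaw":0},{"grip":-1,"slide":[0,0,0],"yaw":0}]'
python3 - <<'E'
from h import *
manip.camera("wrist"); p=fit("cup_washer",.009,near=(.395,.2115)); print(tool()[0]); go(*p,.071);go(.3948,.2115,.071)
E
```

```text
long [ 0.52609786 -0.05440012] [ 0.52376667 -0.05408977]
clock: 5.1
position: [0.3917, 0.2153, 0.198]
ee_rot: [-0.153, 0.988, -0.0, -0.002]
ft_force: [0.2, -0.7, 0.4]
grip_width: 1.002
grasp_force: 0.0
cup_washer 0.92 px [309.7 230.1] axes [66. 68.] -> [0.3993 0.2079]
cup_washer 0.76 px [415.2 322. ] axes [57.3 62.5] -> [0.4484 0.3107]
[0.39507985 0.21151563 0.19998666]
slide cm [-0.31 -0.46 12.9 ]
slide cm [1.00e-02 1.00e-02 1.29e+01]
```

Run:
```python
from h import *
manip.camera("wrist"); p=fit("cup_washer",.009,near=(.395,.2115)); print(tool()[0],yawof()); go(*p,.071)
```

```text
cup_washer 0.94 px [316.  225.7] axes [65.9 66.9] -> [0.3965 0.2102]
cup_washer 0.8 px [421.6 317.6] axes [57.2 62.1] -> [0.4455 0.3132]
[0.39640407 0.21015378 0.20076947] 106.99644140059772
slide cm [ 0.    0.   12.98]
```

```bash
python3 -m jog '[{"grip":-1,"slide":[0,0,4],"yaw":0},{"grip":-1,"slide":[0,0,4],"yaw":0},{"grip":-1,"slide":[0,0,3],"yaw":0},{"grip":-1,"slide":[0,0,1.95],"yaw":0},{"grip":-1,"slide":[0,0,0],"yaw":0},{"grip":-1,"slide":[0,0,0],"yaw":0}]'
python3 - <<'E'
from h import *
a=manip.camera("wrist"); p=fit("cup_washer",.009,near=(.395,.2115)); print(tool()[0]); go(*p,.071)
cv2.imwrite("pics/w4.png",a)
E
```

```text
clock: 5.9
position: [0.3967, 0.2101, 0.0717]
ee_rot: [-0.147, 0.989, 0.0, 0.0]
ft_force: [0.4, 1.1, 0.1]
grip_width: 1.004
grasp_force: 0.0
cup_washer 0.95 px [ 491.5 -108.9] axes [ 133.4 1118. ] -> [0.2479 0.2176]
cup_washer 0.67 px [320.5 314.9] axes [112.6 122.5] -> [0.3943 0.2115]
[0.39699186 0.21075227 0.07236078]
slide cm [0.23 0.15 0.14]
```

View pics/w4.png

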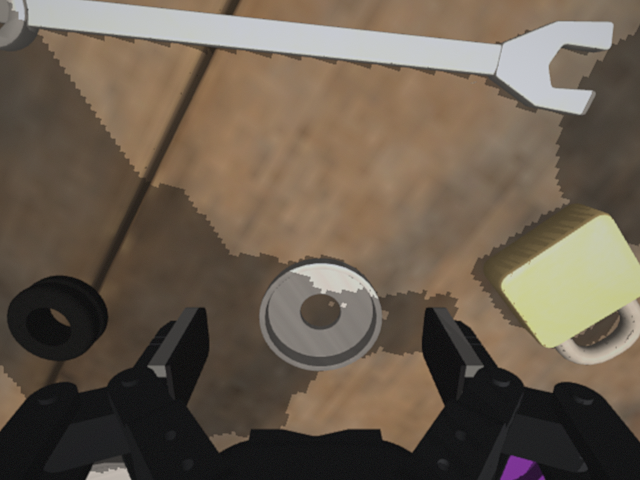

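Washer is centred between the fingers at (320,314). Small correction, then close.

```bash
python3 -m jog '[{"grip":-1,"slide":[0.15,0,0],"yaw":0},{"grip":1,"slide":[0,0,0],"yaw":0},{"grip":1,"slide":[0,0,0],"yaw":0},{"grip":1,"slide":[0,0,0],"yaw":0},{"grip":1,"slide":[0,0,0],"yaw":0},{"grip":1,"slide":[0,0,0],"yaw":0},{"grip":1,"slide":[0,0,0],"yaw":0}]' 30;  python3 -m jog '[{"grip":1,"slide":[0,0,-2],"yaw":0},{"grip":1,"slide":[0,0,-3.5],"yaw":0},{"grip":1,"slide":[0,0,-4],"yaw":0},{"grip":1,"slide":[0,0,0],"yaw":0},{"grip":1,"slide":[0,0,0],"yaw":0}]'
python3 - <<'E'
from h import *
a=manip.camera("wrist"); cv2.imwrite("pics/w5.png",a)
p,R=tool(); print(p); print(proj("wrist",p+R.apply([0,0,.067])))
for m in manip.masks_of("cup_washer","wrist")[:2]:
    ys,xs=np.nonzero(m["region"]);print(m["conf"],cv2.fitEllipse(cv2.convexHull(np.stack([xs,ys],1).astype(np.int32))))
go(.531,.164,p[2])
E
```

```text
clock: 6.7
position: [0.3946, 0.2103, 0.0716]
ee_rot: [-0.148, 0.989, 0.0, 0.0]
ft_force: [-2.9, -1.9, 10.5]
grip_width: 0.562
grasp_force: 29.4
clock: 7.2
position: [0.3948, 0.2104, 0.1665]
ee_rot: [-0.148, 0.989, 0.001, 0.001]
ft_force: [-0.4, -0.3, -1.3]
grip_width: 0.561
grasp_force: 32.0
[0.39422298 0.21003154 0.16551801]
[316.92318    315.61058368]
0.89 ((444.46673583984375, 335.61279296875), (46.26486587524414, 63.88642501831055), 134.9384307861328)
0.62 ((315.4649353027344, 319.2926330566406), (111.702392578125, 120.3604965209961), 89.88687133789062)
slide cm [-11.76  -8.4   -0.07]
```

View pics/w5.png

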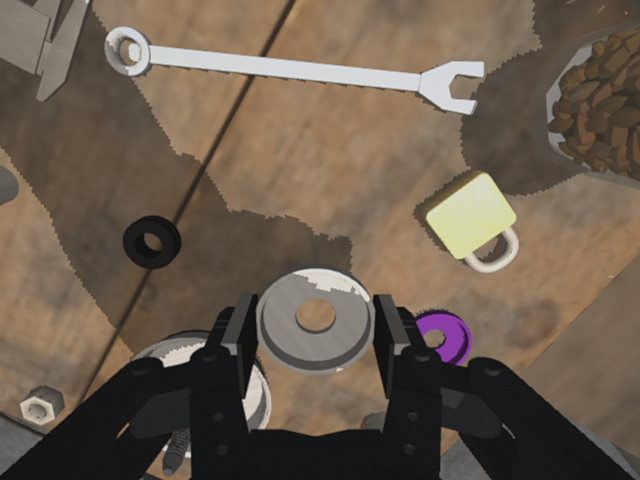

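Washer held, hole at (316,314), so it is centred on the tool axis. Carrying it to the short bolt.

```bash
python3 -m jog '[{"grip":1,"slide":[-2,-1.4,-1.5],"yaw":0},{"grip":1,"slide":[-3,-2.1,0],"yaw":0},{"grip":1,"slide":[-3,-2.1,0],"yaw":0},{"grip":1,"slide":[-2.5,-1.8,0],"yaw":0},{"grip":1,"slide":[-1.26,-1.0,0],"yaw":0},{"grip":1,"slide":[0,0,0],"yaw":0},{"grip":1,"slide":[0,0,0],"yaw":0},{"grip":1,"slide":[0,0,0],"yaw":0}]'
python3 - <<'E'
from h import *
a=manip.camera("wrist"); cv2.imwrite("pics/w6.png",cv2.resize(a[200:400,200:440],None,fx=3,fy=3,interpolation=2))
p,R=tool(); print(p,proj("wrist",(.531,.164,.075)),proj("wrist",(.531,.164,.067)))
go(.531,.164,.15)
E
```

```text
clock: 8.1
position: [0.5304, 0.1648, 0.1802]
ee_rot: [-0.149, 0.989, 0.0, -0.001]
ft_force: [0.6, 0.6, -0.8]
grip_width: 0.56
grasp_force: 32.0
[0.53050138 0.16488007 0.18046716] [314.47674892 276.72759499] [314.47976805 270.31764903]
slide cm [-0.02 -0.1   3.05]
```

View pics/w6.png

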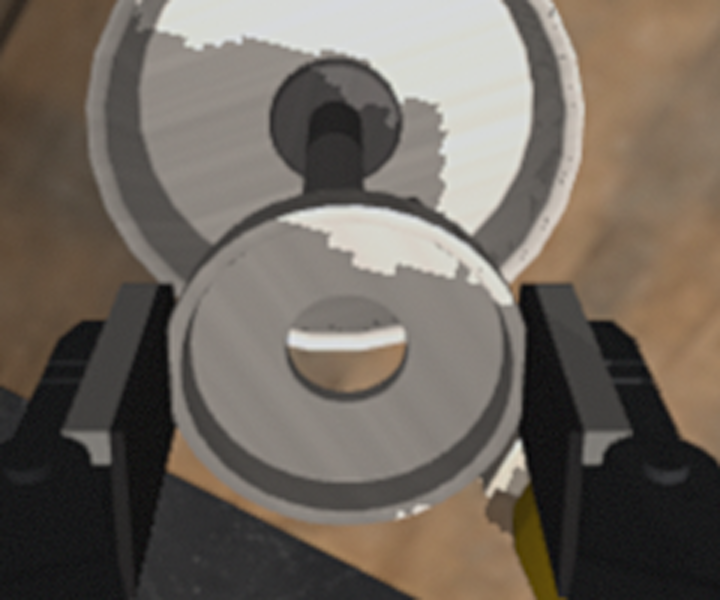

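Run:
```python
from h import *
p,R=tool(); print(p,at("wrist",(312,239.3),.015),"hole",at("wrist",(315.7,316),p[2]-.0685))
h=at("wrist",(315.7,316),p[2]-.0685); b=at("wrist",(312,239.3),.015)
print(R.inv().apply(np.append(b-h,0))*100)
```

```text
[0.53050138 0.16488007 0.18046716] [0.53227098 0.16265035] hole [0.5316096  0.16473243]
[-2.00491225e-03 -2.18450867e-01 -8.26917690e-05]
```

```bash
python3 -m jog '[{"grip":1,"slide":[0,-0.17,0],"yaw":0},{"grip":1,"slide":[0,0,2],"yaw":0},{"grip":1,"slide":[0,0,1],"yaw":0},{"grip":1,"slide":[0,0,1],"yaw":0},{"grip":1,"slide":[0,0,1],"yaw":0},{"grip":1,"slide":[0,0,0],"yaw":0}]'; python3 -m jog '[{"grip":1,"slide":[0,0,1.5],"yaw":0},{"grip":1,"slide":[0,0,1.5],"yaw":0},{"grip":1,"slide":[0,0,0.8],"yaw":0},{"grip":1,"slide":[0,0,0],"yaw":0}]'
```

```text
clock: 8.75
position: [0.5313, 0.1625, 0.1295]
ee_rot: [-0.148, 0.989, -0.0, -0.001]
ft_force: [-0.4, 0.2, -0.9]
grip_width: 0.558
grasp_force: 31.9
clock: 9.15
position: [0.5311, 0.1623, 0.0912]
ee_rot: [-0.148, 0.989, -0.0, -0.001]
ft_force: [-0.4, -0.0, -0.4]
grip_width: 0.559
grasp_force: 32.0
```

```bash
python3 -m jog '[{"grip":-0.4,"slide":[0,0,0],"yaw":0},{"grip":-0.4,"slide":[0,0,0],"yaw":0},{"grip":-0.4,"slide":[0,0,0],"yaw":0},{"grip":-0.4,"slide":[0,0,-3],"yaw":0},{"grip":-0.4,"slide":[0,0,-5],"yaw":0},{"grip":-1,"slide":[0,0,-5],"yaw":0},{"grip":-1,"slide":[0,0,0],"yaw":0},{"grip":-1,"slide":[0,0,0],"yaw":0}]'
python3 - <<'E'
from h import *
a=manip.camera("wrist"); cv2.imwrite("pics/w7.png",a[100:400,150:470])
print(tool()[0]);fit("cup_washer",.024); fit("low_bush",.014); go(.427,.110,.2)
E
```

```text
clock: 9.95
position: [0.5326, 0.1629, 0.2247]
ee_rot: [-0.148, 0.989, 0.001, 0.002]
ft_force: [-0.2, 1.1, -1.0]
grip_width: 0.998
grasp_force: 0.0
[0.5319196  0.16268917 0.22314299]
cup_washer 0.96 px [541.1 164.2] axes [63.3 74.7] -> [0.443  0.3029]
cup_washer 0.58 px [315.  220.4] axes [63.3 65.2] -> [0.5295 0.1612]
low_bush 0.8 px [286.2  52.5] axes [49.8 56. ] -> [0.425  0.1091]
slide cm [11.52 -1.96  2.2 ]
```

View pics/w7.png

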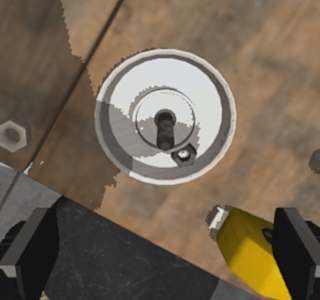

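The washer is seated on the bolt, at crop (165,118). Next, the low bush.

```bash
python3 -m jog '[{"grip":-1,"slide":[3.8,-0.65,0],"yaw":0},{"grip":-1,"slide":[3.8,-0.65,0],"yaw":0},{"grip":-1,"slide":[3.9,-0.65,2],"yaw":0},{"grip":-1,"slide":[0,0,3.4],"yaw":0},{"grip":-1,"slide":[0,0,0],"yaw":0},{"grip":-1,"slide":[0,0,0],"yaw":0},{"grip":-1,"slide":[0,0,0],"yaw":0}]'
python3 - <<'E'
from h import *
manip.camera("wrist"); q=fit("low_bush",.014,near=(.426,.11)); print(tool()[0]); go(*q,.080)
E
```

```text
clock: 10.8
position: [0.4288, 0.1108, 0.1698]
ee_rot: [-0.148, 0.989, -0.0, 0.0]
ft_force: [0.3, 0.5, 0.8]
grip_width: 1.004
grasp_force: 0.0
low_bush 0.71 px [314.9 236.2] axes [51.8 52.9] -> [0.425  0.1088]
low_bush 0.4 px [342.6 387.3] axes [125.1 149. ] -> [0.5321 0.1627]
[0.42872139 0.11074043 0.169831  ]
slide cm [ 0.42 -0.08  8.98]
```

```bash
python3 -m jog '[{"grip":-1,"slide":[0.33,-0.08,3],"yaw":0},{"grip":-1,"slide":[0,0,4],"yaw":0},{"grip":-1,"slide":[0,0,2.1],"yaw":0},{"grip":1,"slide":[0,0,0],"yaw":0},{"grip":1,"slide":[0,0,0],"yaw":0},{"grip":1,"slide":[0,0,0],"yaw":0},{"grip":1,"slide":[0,0,0],"yaw":0},{"grip":1,"slide":[0,0,0],"yaw":0}]' 30; python3 -m jog '[{"grip":1,"slide":[0,0,0],"yaw":0},{"grip":1,"slide":[0,0,0],"yaw":0},{"grip":1,"slide":[0,0,-3],"yaw":0},{"grip":1,"slide":[0,0,-5],"yaw":0},{"grip":1,"slide":[0,0,-3],"yaw":0},{"grip":1,"slide":[0,0,0],"yaw":0},{"grip":1,"slide":[0,0,0],"yaw":0},{"grip":1,"slide":[0,0,0],"yaw":0}]';python3 - <<'E'
from h import *
a=manip.camera("wrist"); cv2.imwrite("pics/w8.png",cv2.resize(a[200:400,200:440],None,fx=2,fy=2,interpolation=2))
p,R=tool(); print(p,proj("wrist",p+R.apply([0,0,.065])),manip.get_obs()["grip_width"])
fit("low_bush",p[2]-.065)
go(.5312,.1627,.185)
E
```

```text
clock: 11.7
position: [0.4259, 0.109, 0.0796]
ee_rot: [-0.148, 0.989, 0.001, 0.001]
ft_force: [-1.8, -1.1, 9.3]
grip_width: 0.369
grasp_force: 28.9
clock: 12.5
position: [0.4244, 0.1084, 0.1874]
ee_rot: [-0.148, 0.989, -0.0, -0.0]
ft_force: [-0.9, 0.3, -1.1]
grip_width: 0.371
grasp_force: 30.0
[0.424317   0.10837123 0.18708586] [316.91500647 318.18778375] 0.3701511235565478
low_bush 0.88 px [315.4 311.4] axes [80.6 83.4] -> [0.4213 0.1068]
slide cm [-11.81   2.07   0.18]
```

View pics/w8.png

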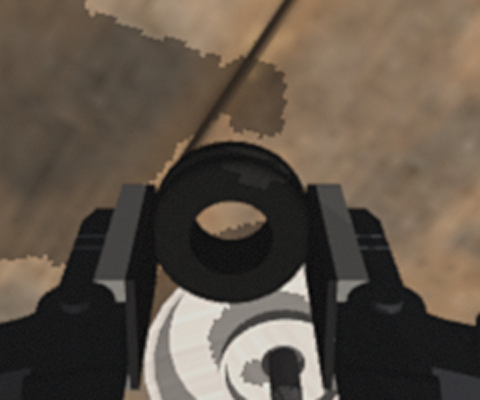

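```bash
python3 -m jog '[{"grip":1,"slide":[-3.9,0.7,0],"yaw":0},{"grip":1,"slide":[-3.9,0.7,0],"yaw":0},{"grip":1,"slide":[-2.5,0.4,0],"yaw":0},{"grip":1,"slide":[-1.5,0.27,0],"yaw":0},{"grip":1,"slide":[0,0,0],"yaw":0},{"grip":1,"slide":[0,0,0],"yaw":0},{"grip":1,"slide":[0,0,0],"yaw":0}]';python3 -c "
from h import *
print(tool()[0]);go(.5312,.1626,.106)"
```

```text
clock: 13.3
position: [0.5308, 0.1623, 0.1875]
ee_rot: [-0.148, 0.989, -0.0, -0.001]
ft_force: [0.0, -0.3, -0.0]
grip_width: 0.371
grasp_force: 30.0
[0.53078993 0.16232168 0.18748124]
slide cm [-0.06  0.01  8.15]
```

```bash
python3 -m jog '[{"grip":1,"slide":[-0.05,0,2],"yaw":0},{"grip":1,"slide":[0,0,1],"yaw":0},{"grip":1,"slide":[0,0,1],"yaw":0},{"grip":1,"slide":[0,0,1],"yaw":0},{"grip":1,"slide":[0,0,1],"yaw":0},{"grip":1,"slide":[0,0,0],"yaw":0}]'; python3 -m jog '[{"grip":1,"slide":[0,0,1.5],"yaw":0},{"grip":1,"slide":[0,0,0.7],"yaw":0},{"grip":1,"slide":[0,0,0],"yaw":0},{"grip":1,"slide":[0,0,0],"yaw":0}]'
```

```text
clock: 13.9
position: [0.5314, 0.1629, 0.1265]
ee_rot: [-0.148, 0.989, -0.0, -0.001]
ft_force: [-0.5, 0.3, 0.2]
grip_width: 0.367
grasp_force: 30.0
clock: 14.3
position: [0.5321, 0.163, 0.1058]
ee_rot: [-0.148, 0.989, -0.0, -0.0]
ft_force: [-0.3, -0.4, 0.4]
grip_width: 0.367
grasp_force: 30.0
```

```bash
python3 -m jog '[{"grip":-0.3,"slide":[0,0,0],"yaw":0},{"grip":-0.3,"slide":[0,0,0],"yaw":0},{"grip":-0.3,"slide":[0,0,0],"yaw":0},{"grip":-0.3,"slide":[0,0,-3],"yaw":0},{"grip":-0.3,"slide":[0,0,-5],"yaw":0},{"grip":-1,"slide":[0,0,-4],"yaw":0},{"grip":-1,"slide":[0,0,0],"yaw":0},{"grip":-1,"slide":[0,0,0],"yaw":0}]'
python3 - <<'E'
from h import *
a=manip.camera("wrist"); cv2.imwrite("pics/w9.png",a[100:400,150:470])
print(tool()[0]);fit("low_bush",.032);fit("short_sleeve",.024); go(.530,.307,.2)
E
```

```text
clock: 15.1
position: [0.5324, 0.1632, 0.227]
ee_rot: [-0.148, 0.989, 0.001, 0.001]
ft_force: [-0.5, -0.8, -1.5]
grip_width: 1.0
grasp_force: 0.0
[0.53186278 0.16306122 0.22571016]
low_bush 0.66 px [315.2 222.4] axes [45.2 47.3] -> [0.5295 0.1617]
short_sleeve 0.94 px [484.5 264.3] axes [31.1 42.7] -> [0.5257 0.2992]
slide cm [-4.08 13.82  2.46]
```

View pics/w9.png

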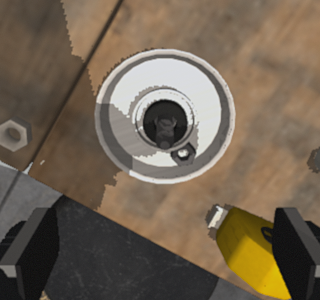

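The bush sits inside the cup, at crop (164,120). Next, the short sleeve.

```bash
python3 -m jog '[{"grip":-1,"slide":[-1,3.4,0],"yaw":0},{"grip":-1,"slide":[-1,3.4,0],"yaw":0},{"grip":-1,"slide":[-1,3.4,1],"yaw":0},{"grip":-1,"slide":[-0.9,3.3,1.5],"yaw":0},{"grip":-1,"slide":[0,0,0],"yaw":0},{"grip":-1,"slide":[0,0,0],"yaw":0},{"grip":-1,"slide":[0,0,0],"yaw":0}]'
python3 - <<'E'
from h import *
a=manip.camera("wrist"); q=fit("short_sleeve",.024,near=(.53,.305)); print(tool()[0]); go(*q,.078)
cv2.imwrite("pics/w10.png",a[100:400,150:470])
E
```

```text
clock: 15.95
position: [0.5302, 0.3022, 0.2004]
ee_rot: [-0.147, 0.989, -0.001, -0.0]
ft_force: [0.9, 0.3, 0.1]
grip_width: 0.999
grasp_force: 0.0
short_sleeve 0.86 px [322.9 231.1] axes [34.  41.1] -> [0.5284 0.3065]
short_sleeve 0.29 px [112.  179.2] axes [53.5 61.6] -> [0.5342 0.162 ]
[0.53039579 0.30221301 0.20111265]
slide cm [ 0.07  0.48 12.31]
```

View pics/w10.png

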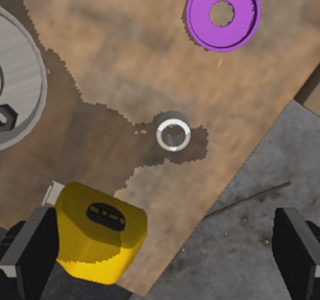

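Sleeve ring is at full px (324,234), and the tape is clear of the finger line.

```bash
python3 -m jog '[{"grip":-1,"slide":[-0.1,0.53,3],"yaw":0},{"grip":-1,"slide":[0,0,4],"yaw":0},{"grip":-1,"slide":[0,0,3.1],"yaw":0},{"grip":-1,"slide":[0,0,2],"yaw":0},{"grip":-1,"slide":[0,0,0],"yaw":0},{"grip":-1,"slide":[0,0,0],"yaw":0}]' 30;  python3 -m jog '[{"grip":1,"slide":[0,0,0],"yaw":0},{"grip":1,"slide":[0,0,0],"yaw":0},{"grip":1,"slide":[0,0,0],"yaw":0},{"grip":1,"slide":[0,0,0],"yaw":0},{"grip":1,"slide":[0,0,0],"yaw":0},{"grip":1,"slide":[0,0,0],"yaw":0},{"grip":1,"slide":[0,0,0],"yaw":0}]'; python3 -m jog '[{"grip":1,"slide":[0,0,-3],"yaw":0},{"grip":1,"slide":[0,0,-5],"yaw":0},{"grip":1,"slide":[0,0,-4],"yaw":0},{"grip":1,"slide":[0,0,0],"yaw":0},{"grip":1,"slide":[0,0,0],"yaw":0},{"grip":1,"slide":[0,0,0],"yaw":0}]';python3 - <<'E'
from h import *
a=manip.camera("wrist"); cv2.imwrite("pics/w11.png",cv2.resize(a[200:400,200:440],None,fx=2,fy=2,interpolation=2))
p,R=tool(); print(p,proj("wrist",p+R.apply([0,0,.056])),manip.get_obs()["grip_width"])
fit("short_sleeve",p[2]-.056)
go(.5315,.1629,.21)
E
```

```text
clock: 16.65
position: [0.5298, 0.3084, 0.0808]
ee_rot: [-0.148, 0.989, 0.0, 0.0]
ft_force: [0.3, 0.0, 0.8]
grip_width: 1.004
grasp_force: 0.0
clock: 17.35
position: [0.5295, 0.3091, 0.0805]
ee_rot: [-0.148, 0.989, 0.0, 0.0]
ft_force: [-2.1, -0.9, 6.6]
grip_width: 0.268
grasp_force: 29.2
clock: 17.95
position: [0.5286, 0.3087, 0.1984]
ee_rot: [-0.148, 0.989, -0.0, -0.001]
ft_force: [0.3, 0.4, -1.1]
grip_width: 0.261
grasp_force: 29.7
[0.52851324 0.30851368 0.19816103] [316.94438321 330.51957519] 0.2674697844609039
short_sleeve 0.59 px [315.5 318.4] axes [62.7 80.5] -> [0.5235 0.3063]
slide cm [  3.99 -14.01  -1.16]
```

View pics/w11.png

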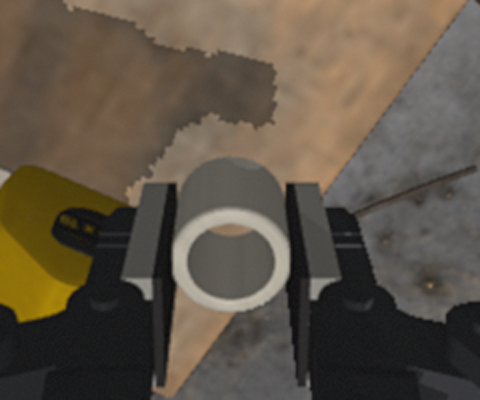

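The sleeve is held upright and centred, ring at (316,329.5) against a predicted (317,330.5).

```bash
python3 -m jog '[{"grip":1,"slide":[1,-3.5,0],"yaw":0},{"grip":1,"slide":[1,-3.5,0],"yaw":0},{"grip":1,"slide":[1,-3.5,0],"yaw":0},{"grip":1,"slide":[0.7,-2.5,0],"yaw":0},{"grip":1,"slide":[0.29,-1.0,0],"yaw":0},{"grip":1,"slide":[0,0,0],"yaw":0},{"grip":1,"slide":[0,0,0],"yaw":0},{"grip":1,"slide":[0,0,0],"yaw":0}]';python3 -c "
from h import *
print(tool()[0]);go(.5315,.1628,.1165)"
```

```text
clock: 18.85
position: [0.5318, 0.1653, 0.1996]
ee_rot: [-0.149, 0.989, 0.0, -0.0]
ft_force: [0.2, 0.3, -0.7]
grip_width: 0.272
grasp_force: 29.7
[0.53181248 0.1653179  0.19961323]
slide cm [ 0.1  -0.24  8.31]
```

```bash
python3 -m jog '[{"grip":1,"slide":[0.1,-0.24,0],"yaw":0},{"grip":1,"slide":[0,0,2],"yaw":0},{"grip":1,"slide":[0,0,1],"yaw":0},{"grip":1,"slide":[0,0,1],"yaw":0},{"grip":1,"slide":[0,0,1],"yaw":0},{"grip":1,"slide":[0,0,1],"yaw":0},{"grip":1,"slide":[0,0,0],"yaw":0}]'; python3 -m jog '[{"grip":1,"slide":[0,0,1.5],"yaw":0},{"grip":1,"slide":[0,0,0.7],"yaw":0},{"grip":1,"slide":[0,0,0],"yaw":0},{"grip":1,"slide":[0,0,0],"yaw":0}]'
```

```text
clock: 19.55
position: [0.5314, 0.1608, 0.1385]
ee_rot: [-0.148, 0.989, -0.0, -0.001]
ft_force: [-0.4, 0.6, -0.4]
grip_width: 0.273
grasp_force: 29.7
clock: 19.95
position: [0.5318, 0.1607, 0.1178]
ee_rot: [-0.148, 0.989, -0.0, -0.0]
ft_force: [-0.2, -0.3, -0.3]
grip_width: 0.271
grasp_force: 29.7
```

```bash
python3 -m jog '[{"grip":-0.3,"slide":[0,0,0],"yaw":0},{"grip":-0.3,"slide":[0,0,0],"yaw":0},{"grip":-0.3,"slide":[0,0,0],"yaw":0},{"grip":-0.3,"slide":[0,0,-3],"yaw":0},{"grip":-0.3,"slide":[0,0,-5],"yaw":0},{"grip":-1,"slide":[0,0,-5],"yaw":0},{"grip":-1,"slide":[0,0,0],"yaw":0},{"grip":-1,"slide":[0,0,0],"yaw":0}]'
python3 - <<'E'
from h import *
manip.camera("wrist");print(tool()[0]);fit("short_sleeve",.056,near=(.53,.16)); 
for uv in[(340,460),(428,405),(505,355)]: print("vise z.24",at("scene",uv,.24),"z.2",at("scene",uv,.2))
def tri(a,b):
    (o1,d1),(o2,d2)=ray("top",a),ray("scene",b)
    s=np.linalg.lstsq(np.stack([d1,-d2],1),o2-o1,rcond=None)[0]; return (o1+d1*s[0]+o2+d2*s[1])/2
print("knob",tri((476.5,239.5),(461,349)))
for uv in[(483,255),(490,260),(495,300)]: print("top z.24",at("top",uv,.24),at("top",uv,.1))
go(.4256,-.082,.25)
E
```

```text
clock: 20.75
position: [0.5323, 0.161, 0.2494]
ee_rot: [-0.148, 0.989, 0.001, 0.001]
ft_force: [-0.7, 1.0, -1.3]
grip_width: 1.003
grasp_force: 0.0
[0.53166978 0.16079713 0.24792084]
short_sleeve 0.59 px [315.  220.8] axes [32.6 38.2] -> [0.5275 0.1588]
short_sleeve 0.58 px [317.3 213.2] axes [59.3 60.2] -> [0.5216 0.1587]
short_sleeve 0.45 px [317.8 214.6] axes [41.5 42.8] -> [0.5224 0.1593]
vise z.24 [ 0.21053286 -0.16876464] z.2 [ 0.22033456 -0.16197193]
vise z.24 [ 0.3031766  -0.19229667] z.2 [ 0.3210438  -0.18755264]
vise z.24 [ 0.39766542 -0.21474874] z.2 [ 0.42375874 -0.21195937]
knob [ 0.45830436 -0.15984723  0.09606226]
top z.24 [ 0.42622565 -0.12547353] [ 0.43240922 -0.16833847]
top z.24 [ 0.41909961 -0.13473983] [ 0.42390997 -0.17939041]
top z.24 [ 0.36424074 -0.13867687] [ 0.35847963 -0.18408613]
slide cm [ 17.22 -20.11  -0.27]
```

```bash
python3 -m jog '[{"grip":-0.4,"slide":[2.87,-3.35,0],"yaw":0},{"grip":-0.4,"slide":[2.87,-3.35,0],"yaw":0},{"grip":-0.4,"slide":[2.87,-3.35,0],"yaw":0},{"grip":-0.4,"slide":[2.87,-3.35,0],"yaw":0},{"grip":-0.4,"slide":[2.87,-3.35,0],"yaw":0},{"grip":-0.4,"slide":[2.87,-3.35,0],"yaw":0},{"grip":-0.4,"slide":[0,0,2.5],"yaw":0},{"grip":-0.4,"slide":[0,0,2.5],"yaw":0}]'; python3 -m jog '[{"grip":-0.4,"slide":[0,0,0],"yaw":0},{"grip":-0.4,"slide":[0,0,0],"yaw":0},{"grip":-0.4,"slide":[0,0,0],"yaw":0}]'
python3 - <<'E'
from h import *
a=manip.camera("wrist"); q=fit("tall_bush",.03,near=(.425,-.08)); print(tool()[0]); go(*q,.092)
cv2.imwrite("pics/w12.png",a)
E
```

```text
clock: 21.65
position: [0.4253, -0.0829, 0.1968]
ee_rot: [-0.147, 0.989, 0.0, 0.0]
ft_force: [0.6, -0.2, -0.9]
grip_width: 0.701
grasp_force: 0.0
clock: 21.95
position: [0.4265, -0.0817, 0.1986]
ee_rot: [-0.148, 0.989, -0.0, 0.0]
ft_force: [0.1, -0.7, 0.7]
grip_width: 0.704
grasp_force: 0.0
tall_bush 0.81 px [313.6 224.1] axes [48.3 52.6] -> [ 0.4193 -0.0857]
[ 0.4265978  -0.08166563  0.1987563 ]
slide cm [ 0.83 -0.17 10.67]
```

```bash
cat >> h.py <<'E'
def bore(a,u,v,r=14,thr=55):  # bright blob (bench seen through bore) near u,v
    g=a.max(2); w=g[int(v)-r:int(v)+r,int(u)-r:int(u)+r]
    n,l,s,c=cv2.connectedComponentsWithStats((w>thr).astype(np.uint8))
    print("bores",[(s[i,4],np.round(c[i]+[int(u)-r,int(v)-r],1)) for i in range(1,n)]); print(w[::2,::2])
E
python3 - <<'E'
from h import *
a=cv2.imread("pics/w12.png"); bore(a,314,225)
print(at("wrist",(313.6,224.1),.010))
E
```

```text
bores [(np.int32(181), array([313.1, 224.1]))]
[[ 22  15  17  18  22  26  27  26  25  26  23  22  21  26]
 [ 22  21  24  37  35  41  41  39  38  38  35  29  23  23]
 [ 22  32  40  44  40  44  42  42  44  42  41  42  36  26]
 [ 36  40  41  44  41  40  39  39  42  43  44  43  40  36]
 [ 43  43  42  38  42  72 104 110  84  45  39  41  40  42]
 [ 42  41  40 101 136 150 151 153 141 101  79  41  41  43]
 [ 43  41 116 152 151 150 151 157 123 103 105  85  41  42]
 [ 43  33  93 131 153  97  96 133 100 101 100  86  30  42]
 [ 42  21  18  69 101  98  97  97  99 100  90  41  14  41]
 [ 36  17  24  18  50  79  92  87  81  65  25  14  18  33]
 [ 31  18  20  19  14  19  22  21  19  16  18  20  21  33]
 [ 27  18  19  19  23  19  23  19  18  18  19  18  18  24]
 [ 24  17  18  21  22  20  21  21  19  22  19  17  17  27]
 [ 29  25  17  22  20  19  22  19  16  23  17  20  23  32]]
[ 0.42526096 -0.08392734]
```

```bash
python3 -m jog '[{"grip":-0.4,"slide":[0.35,-0.18,3],"yaw":0},{"grip":-0.4,"slide":[0,0,4],"yaw":0},{"grip":-0.4,"slide":[0,0,3.6],"yaw":0},{"grip":-0.4,"slide":[0,0,0],"yaw":0},{"grip":-0.4,"slide":[0,0,0],"yaw":0}]' 30;  python3 -m jog '[{"grip":1,"slide":[0,0,0],"yaw":0},{"grip":1,"slide":[0,0,0],"yaw":0},{"grip":1,"slide":[0,0,0],"yaw":0},{"grip":1,"slide":[0,0,0],"yaw":0},{"grip":1,"slide":[0,0,0],"yaw":0},{"grip":1,"slide":[0,0,0],"yaw":0}]'; python3 -m jog '[{"grip":1,"slide":[0,0,-3],"yaw":0},{"grip":1,"slide":[0,0,-5],"yaw":0},{"grip":1,"slide":[0,0,-5],"yaw":0},{"grip":1,"slide":[0,0,-2],"yaw":0},{"grip":1,"slide":[0,0,0],"yaw":0},{"grip":1,"slide":[0,0,0],"yaw":0},{"grip":1,"slide":[0,0,0],"yaw":0}]';python3 - <<'E'
from h import *
a=manip.camera("wrist"); cv2.imwrite("pics/w13.png",a)
p,R=tool(); g=p+R.apply([0,0,.077]);u=proj("wrist",g);print(p,u,proj("wrist",p+R.apply([0,0,.062])),manip.get_obs()["grip_width"])
fit("tall_bush",p[2]-.062); bore(a,*u,r=22)
go(.525,-.0542,.24)
E
```

```text
clock: 22.55
position: [0.4236, -0.0846, 0.0928]
ee_rot: [-0.148, 0.989, -0.0, -0.0]
ft_force: [1.0, -0.1, 0.3]
grip_width: 0.702
grasp_force: 0.0
clock: 23.15
position: [0.4244, -0.0845, 0.0937]
ee_rot: [-0.148, 0.989, 0.0, 0.002]
ft_force: [-2.7, 1.2, 12.0]
grip_width: 0.31
grasp_force: 28.7
clock: 23.85
position: [0.4226, -0.0846, 0.241]
ee_rot: [-0.148, 0.989, 0.0, -0.001]
ft_force: [-0.6, 0.4, -0.6]
grip_width: 0.307
grasp_force: 29.7
[ 0.42262156 -0.08452469  0.24082135] [316.82582472 303.71266549] [317.02355056 322.16249568] 0.3077252030225333
tall_bush 0.92 px [315.5 300.3] axes [76.3 93.9] -> [ 0.4133 -0.088 ]
bores [(np.int32(32), array([315.5, 300.5]))]
[[ 27  22  21  23  22  22  22  20  21  21  20  23  22  24  24  23  24  26
   23  24  26  32]
 [ 18  20  20  19  21  21  21  23  21  20  23  24  23  19  23  22  24  23
   24  23  27  21]
 [ 21  19  21  23  20  22  20  19  22  21  18  26  23  24  24  22  26  25
   24  26  23  24]
 [ 20  21  21  26  23  22  24  24  23  23  23  28  30  29  28  23  24  22
   23  26  23  22]
 [ 20  18  19  23  27  24  25  28  28  26  29  31  38  
[... 951 characters left out ...]
 19  20  31  34]
 [ 31  24  17  21  19  21  22  19  26  18  21  20  23  21  23  19  20  21
   18  19  22  31]
 [ 30  19  18  18  19  19  22  21  24  21  20  21  20  20  23  20  23  20
   24  23  22  28]
 [ 27  18  19  25  24  22  22  24  21  22  23  21  24  21  17  22  23  23
   22  19  20  29]
 [ 25  20  21  21  19  21  20  19  22  22  22  21  20  20  23  22  22  19
   20  18  22  26]
 [ 28  19  23  21  23  22  21  21  21  20  21  22  22  24  22  19  19  22
   24  19  20  25]
 [ 28  21  20  20  20  21  20  25  21  23  22  24  22  23  20  23  23  20
   20  24  18  25]
 [ 29  19  19  21  20  20  20  22  22  22  20  21  23  20  22  20  20  23
   21  23  15  27]]
slide cm [-10.67  -0.1    0.06]
```

```bash
python3 -m jog '[{"grip":1,"slide":[-3,-0.05,0],"yaw":0},{"grip":1,"slide":[-3.5,-0.05,0],"yaw":0},{"grip":1,"slide":[-2.5,0,0],"yaw":0},{"grip":1,"slide":[-1.6,0,0],"yaw":0},{"grip":1,"slide":[0,0,0],"yaw":0},{"grip":1,"slide":[0,0,0],"yaw":0},{"grip":1,"slide":[0,0,0],"yaw":0},{"grip":1,"slide":[0,0,0],"yaw":0}]';python3 - <<'E'
from h import *
a=manip.camera("wrist"); p,R=tool(); print(p); go(.5255,-.0555,.21)
# dish inner/flange: dish ellipse and dark flange blob
u=proj("wrist",(.5255,-.0555,.015)); print(u)
print(a.max(2)[int(u[1])-28:int(u[1])+30:3,int(u[0])-36:int(u[0])+37:3]); fit("dish_long",.02)
cv2.imwrite("pics/w14.png",cv2.resize(a[150:390,200:440],None,fx=2.5,fy=2.5,interpolation=2))
E
```

```text
clock: 24.75
position: [0.5242, -0.0549, 0.2419]
ee_rot: [-0.148, 0.989, 0.0, -0.0]
ft_force: [-0.3, 0.1, -0.4]
grip_width: 0.306
grasp_force: 29.7
[ 0.52436842 -0.05483333  0.24202254]
slide cm [-0.09 -0.1   3.2 ]
[314.50838949 213.78251754]
[[220 219 220 220 220 220 220 223 225 225 226 228 224 224 224 224 224 224
  224 224 224 224 223 223 223]
 [221 220 221 220 220 221 221 220 221 222 223 223 223 223 223 224 224 223
  224 224 224 224 223 224 224]
 [220 222 222 223 224 224 224 223 224 224 224 224 225 224 223 225 223 222
  221 221 221 220 220 220 220]
 [222 222 221 220 220 220 220 220 221 213 227 153 192 228 225 221 220 220
  220 220 220 220 220 220 220]
 [219 220 220 220 220 219 220 215 179 121  75  81  89  82  66 140 225 221
  221 221 222 221 221 222 222]
 [220 220 220 220 219 220 221 154  95  87 111 110 111 110 111 106  93 226
  220 220 220 220 221 220 220]
 [192 225 222 220 220 221 208 114  95 108 110 111 111 108 112 108 107  91
  223 220 220 221 222 222 223]
 [146 144 148 192 222 222 147  74 106 110 110 113  96 108 110 109 110  97
  212 222 221 221 221 220 220]
 [150 151 152 150
[... 614 characters left out ...]
[147 148 149 150 151 151 151 152 155  77  51  61  69  65  76  62 186 221
  220 220 220 220 220 220 220]
 [147 146 147 147 148 147 148 149 149 149  50  52  56  75  72 127 207 220
  220 220 220 220 220 220 220]
 [148 149 149 150 150 149 149 149 150 144  49  52  65  56  63 111 223 220
  220 220 220 220 222 222 222]
 [147 147 148 148 148 149 150 152 151 137  48  51  63  77  77 113 209 220
  221 220 220 220 221 220 220]
 [152 151 150 150 151 151 148 147 148 130  52  52  51  52  66  94 224 220
  220 220 220 220 221 220 220]
 [146 146 146 146 148 147 227 147 146 124  51  52  52  51  76  85 224 220
  220 220 220 220 220 220 220]]
dish_long 0.6 px [315.  211.8] axes [129.3 134.3] -> [ 0.5226 -0.056 ]
```

```bash
python3 -m jog '[{"grip":1,"slide":[-0.1,-0.02,0],"yaw":0},{"grip":1,"slide":[0,0,2],"yaw":0},{"grip":1,"slide":[0,0,1],"yaw":0},{"grip":1,"slide":[0,0,1],"yaw":0},{"grip":1,"slide":[0,0,1],"yaw":0},{"grip":1,"slide":[0,0,0],"yaw":0}]'; python3 -m jog '[{"grip":1,"slide":[0,0,1.5],"yaw":0},{"grip":1,"slide":[0,0,1.5],"yaw":0},{"grip":1,"slide":[0,0,1.5],"yaw":0},{"grip":1,"slide":[0,0,1.5],"yaw":0},{"grip":1,"slide":[0,0,0],"yaw":0}]'
```

```text
clock: 25.45
position: [0.5253, -0.0543, 0.1906]
ee_rot: [-0.148, 0.989, 0.0, -0.001]
ft_force: [0.5, -0.6, -0.5]
grip_width: 0.31
grasp_force: 29.7
clock: 25.95
position: [0.5251, -0.0543, 0.1306]
ee_rot: [-0.148, 0.989, 0.0, -0.001]
ft_force: [-0.6, -0.2, -0.5]
grip_width: 0.308
grasp_force: 29.7
```

```bash
python3 -m jog '[{"grip":-0.3,"slide":[0,0,0],"yaw":0},{"grip":-0.3,"slide":[0,0,0],"yaw":0},{"grip":-0.3,"slide":[0,0,0],"yaw":0},{"grip":-0.3,"slide":[0,0,-3],"yaw":0},{"grip":-0.3,"slide":[0,0,-5],"yaw":0},{"grip":-0.3,"slide":[0,0,-3.5],"yaw":0},{"grip":-0.3,"slide":[0,0,0],"yaw":0},{"grip":-0.3,"slide":[0,0,0],"yaw":0}]'
python3 - <<'E'
from h import *
manip.camera("wrist");fit("tall_bush",.02);print(tool()[0]); print(proj("wrist",(.5255,-.0545,.02)));go(.421,.006,.24)
E
```

```text
clock: 26.75
position: [0.5263, -0.0543, 0.248]
ee_rot: [-0.148, 0.989, 0.0, 0.001]
ft_force: [-0.9, -0.4, -0.9]
grip_width: 0.649
grasp_force: 0.0
tall_bush 0.66 px [315.5 213.1] axes [41.7 44.3] -> [ 0.5254 -0.0545]
[ 0.52545271 -0.05426749  0.24622213]
[315.43598342 213.29872745]
slide cm [8.22 8.82 0.63]
```

```bash
python3 -m jog '[{"grip":-1,"slide":[2.7,2.9,0],"yaw":0},{"grip":-1,"slide":[2.7,2.9,0],"yaw":0},{"grip":-1,"slide":[2.8,3.0,0],"yaw":0},{"grip":-1,"slide":[0,0,0],"yaw":0},{"grip":-1,"slide":[0,0,0],"yaw":0},{"grip":-1,"slide":[0,0,0],"yaw":0},{"grip":-1,"slide":[0,0,0],"yaw":0}]'
python3 - <<'E'
from h import *
a=manip.camera("wrist"); q=fit("long_sleeve",.052,near=(.42,.006)); p,R=tool();print(p)
u=proj("wrist",(.421,.006,.052)).astype(int); print(u, a.max(2)[u[1]-45:u[1]+46:3,u[0]-27:u[0]+28:3])
E
```

```text
clock: 27.55
position: [0.4222, 0.0052, 0.2465]
ee_rot: [-0.147, 0.989, -0.0, -0.0]
ft_force: [-0.6, -0.6, 0.2]
grip_width: 1.001
grasp_force: 0.0
long_sleeve 0.9 px [321.  214.6] axes [32.6 45.2] -> [0.4136 0.0065]
[0.42210918 0.00528515 0.2466029 ]
[317 223] [[121 117 118 120 122 124 127 128 131 132 135 135 136 141 136 135 140 143
  144]
 [127 122 115 112 119 126 130 131 134 136 138 142 144 140 140 143 143 145
  138]
 [126 126 121 114 114 123 131 136 138 135 136 142 141 136 145 150 145 144
  132]
 [124 125 122 119 120 124 130 137 138 136 140 142 136 141 155 154 147 139
  131]
 [124 125 126 124 124 127 134 136 135 139 145 140 136 146 154 154 148 138
  129]
 [127 130 125 128 130 133 139 139  94  80  85  88 104 153 151 150 145 135
  122]
 [131 125 121 124 111 123 102  75  77  82  87  90  92  90 151 147 142 127
  121]
 [132 123 123 117  82  88  80  77  77  81  86  90  91  93 102 143 133 122
  125]
 [129 125 109  80  88  89  76  77  77  81  87  89  92  93  94 140 130 127
  131]
 [128 112  80  87  87  87  77  78  74  80  82  88  89  93  93 137 137 136
  132]
 [136 134  86  91  89  86  76
[... 972 characters left out ...]
  86  85  86  91  92  90  86 112 116 134 137
  136]
 [ 94  93  92  86 147 150 139 116  82  98 134 151 147 138 127 125 134 138
  138]
 [155 156 132 147 150 149 144 135 137 141 142 147 146 134 126 127 135 136
  134]
 [156 148 144 149 150 150 141 137 139 140 141 146 148 136 128 125 130 130
  130]
 [153 145 146 150 153 146 137 138 141 141 139 140 140 134 128 123 124 122
  123]
 [153 149 144 148 149 140 138 141 142 142 138 136 136 127 122 120 116 113
  114]
 [153 148 151 151 138 135 141 144 144 144 140 135 127 121 121 120 116 116
  120]
 [149 145 152 146 135 137 141 144 149 151 141 131 124 120 118 121 121 119
  121]
 [148 149 147 135 136 143 148 148 147 148 143 133 127 123 120 121 120 121
  120]]
```

```bash
python3 -m jog '[{"grip":-1,"slide":[0.17,0.4,3],"yaw":0},{"grip":-1,"slide":[0,0,4],"yaw":0},{"grip":-1,"slide":[0,0,4],"yaw":0},{"grip":-1,"slide":[0,0,3.85],"yaw":0},{"grip":-1,"slide":[0,0,0],"yaw":0},{"grip":-1,"slide":[0,0,0],"yaw":0}]' 30;  python3 -m jog '[{"grip":1,"slide":[0,0,0],"yaw":0},{"grip":1,"slide":[0,0,0],"yaw":0},{"grip":1,"slide":[0,0,0],"yaw":0},{"grip":1,"slide":[0,0,0],"yaw":0},{"grip":1,"slide":[0,0,0],"yaw":0},{"grip":1,"slide":[0,0,0],"yaw":0},{"grip":1,"slide":[0,0,0],"yaw":0}]'; python3 -m jog '[{"grip":1,"slide":[0,0,-3],"yaw":0},{"grip":1,"slide":[0,0,-5],"yaw":0},{"grip":1,"slide":[0,0,-5],"yaw":0},{"grip":1,"slide":[0,0,-2],"yaw":0},{"grip":1,"slide":[0,0,0],"yaw":0},{"grip":1,"slide":[0,0,0],"yaw":0},{"grip":1,"slide":[0,0,0],"yaw":0}]';python3 - <<'E'
from h import *
a=manip.camera("wrist"); p,R=tool(); print(p, manip.get_obs()["grip_width"]); u=proj("wrist",p+R.apply([0,0,.046])); print(u)
u=u.astype(int); print(a.max(2)[u[1]-40:u[1]+41:4,u[0]-44:u[0]+45:4])
go(.5253,-.0544,.25)
E
```

```text
clock: 28.25
position: [0.4191, 0.0087, 0.0988]
ee_rot: [-0.148, 0.989, -0.0, -0.001]
ft_force: [1.3, -1.4, 0.5]
grip_width: 0.998
grasp_force: 0.0
clock: 28.95
position: [0.4194, 0.0093, 0.099]
ee_rot: [-0.148, 0.989, 0.0, 0.001]
ft_force: [-0.9, 0.5, 6.7]
grip_width: 0.267
grasp_force: 29.4
clock: 29.65
position: [0.4182, 0.009, 0.2469]
ee_rot: [-0.148, 0.989, -0.0, -0.001]
ft_force: [-1.1, -0.5, -1.6]
grip_width: 0.268
grasp_force: 30.1
[0.41817605 0.00896933 0.24688923] 0.2639597590443815
[317.27179213 346.00563749]
[[ 63  63  54  19  82  82  83  80  81  85  84  83  85  81  80  80  77  78
   21  47  64  64  73]
 [ 63  64  33  18  83  81  81  81  81  84  83  82  85  82  80  79  76  76
   17  30  64  63  70]
 [ 63  65  18  18  82  82  81  81  89 111 121 120 114  98  79  78  77  75
   16  17  65  64  64]
 [ 63  64  19  25  80  81 100 139 160 167 164 164 168 166 153 105  75  75
   27  18  64  63  65]
 [ 65  65  19  45  80 124 157 161 153 149 126 127 143 165 160 159 137  73
   46  20  65  64  65]
 [ 64  60  23  61 118 160 160 123  78  80  83  78  82  80 108 158 162 132
   64  19  57  
[... 792 characters left out ...]
2  36  38 126 133 160 159 164 146 128 116 144 168 161 157  78 110
   37  31  36  19  23]
 [ 21  33  36  64 124 109  65 116 148 157 156 156 153 154 125  50 114 109
   66  32  33  22  24]
 [ 20  32  35  96 131  77  92 178 206 212 131  92 133 135  71 111 121 114
   91  33  35  22  23]
 [ 23  31  34 107 126  80 208 178 129 140 193 209 134 109  94 124 132 114
  109  32  34  22  26]
 [ 25  30  35 131 130 119 192 114  86  74 126 207 130  74 126 137 130 136
  138  34  33  22  23]
 [ 23  26  35 119 127 120 186 167 143 104 175 201  57 133 147 133 139 145
  140  33  28  24  22]
 [ 23  48  36 132 123 119 144 204 185 188 201  72 122 140 144 131 146 142
  142  35  49  27  25]]
slide cm [-8.39 -9.2  -0.33]
```

```bash
python3 -m jog '[{"grip":1,"slide":[-2.7,-2.9,0],"yaw":0},{"grip":1,"slide":[-2.7,-2.9,0],"yaw":0},{"grip":1,"slide":[-2,-2.2,0],"yaw":0},{"grip":1,"slide":[-1.1,-1.2,0],"yaw":0},{"grip":1,"slide":[0,0,0],"yaw":0},{"grip":1,"slide":[0,0,0],"yaw":0},{"grip":1,"slide":[0,0,0],"yaw":0},{"grip":1,"slide":[0,0,0],"yaw":0}]';python3 -c "
from h import *
print(tool()[0]);go(.5264,-.0543,.147)"
```

```text
clock: 30.5
position: [0.5266, -0.0534, 0.2483]
ee_rot: [-0.148, 0.989, 0.0, -0.0]
ft_force: [0.3, -0.6, -0.9]
grip_width: 0.262
grasp_force: 30.1
[ 0.52656009 -0.05340879  0.24829331]
slide cm [ 0.04 -0.09 10.13]
```

```bash
python3 -m jog '[{"grip":1,"slide":[0,-0.07,2],"yaw":0},{"grip":1,"slide":[0,0,1.5],"yaw":0},{"grip":1,"slide":[0,0,1],"yaw":0},{"grip":1,"slide":[0,0,1],"yaw":0},{"grip":1,"slide":[0,0,0],"yaw":0}]'; python3 -m jog '[{"grip":1,"slide":[0,0,1.5],"yaw":0},{"grip":1,"slide":[0,0,1.5],"yaw":0},{"grip":1,"slide":[0,0,1],"yaw":0},{"grip":1,"slide":[0,0,0.5],"yaw":0},{"grip":1,"slide":[0,0,0],"yaw":0}]'
```

```text
clock: 31.0
position: [0.5268, -0.0544, 0.1924]
ee_rot: [-0.148, 0.989, 0.0, -0.001]
ft_force: [0.4, -0.0, -0.7]
grip_width: 0.265
grasp_force: 30.1
clock: 31.5
position: [0.5273, -0.0547, 0.1482]
ee_rot: [-0.148, 0.989, 0.0, -0.0]
ft_force: [0.5, -0.4, -0.6]
grip_width: 0.26
grasp_force: 30.1
```

```bash
python3 -m jog '[{"grip":-0.3,"slide":[0,0,0],"yaw":0},{"grip":-0.3,"slide":[0,0,0],"yaw":0},{"grip":-0.3,"slide":[0,0,0],"yaw":0},{"grip":-0.3,"slide":[0,0,-3],"yaw":0},{"grip":-0.3,"slide":[0,0,-5],"yaw":0},{"grip":-0.3,"slide":[0,0,-4],"yaw":0},{"grip":-0.3,"slide":[3,0,0],"yaw":0},{"grip":-0.3,"slide":[5,0,0],"yaw":0}]'; python3 -m jog '[{"grip":-0.3,"slide":[5,0,0],"yaw":0},{"grip":-0.3,"slide":[0,0,0],"yaw":0},{"grip":-0.3,"slide":[0,0,0],"yaw":0}]'
python3 - <<'E'
from h import *
a=manip.camera("scene"); t=manip.camera("top")
c=cv2.resize(a[170:370,230:490],None,fx=2.3,fy=2.3,interpolation=2); d=cv2.resize(t[160:260,240:450],(598,285),interpolation=2); 
cv2.imwrite("pics/fin.png",cv2.resize(np.vstack([c[:310],d]),None,fx=1,fy=1));
E
```

```text
clock: 32.3
position: [0.452, -0.0777, 0.2698]
ee_rot: [-0.149, 0.989, -0.001, 0.002]
ft_force: [-1.3, -1.4, 1.0]
grip_width: 0.647
grasp_force: 0.0
clock: 32.6
position: [0.4027, -0.0929, 0.2692]
ee_rot: [-0.148, 0.989, 0.001, 0.002]
ft_force: [1.0, 0.1, -0.1]
grip_width: 0.647
grasp_force: 0.0
```

View pics/fin.png

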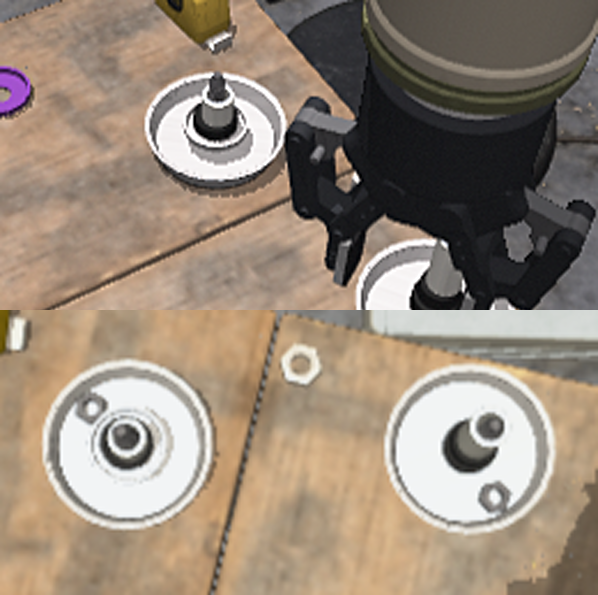

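Both stacks look complete and seated: washer, bush and sleeve on the short bolt (crop 128,440), bush and sleeve on the long one (crop 475,440).

```bash
python3 -c "
from workcell import manip
print(manip.hand_in())"
```

```text
the job is handed in; nothing more can be done
None
```

Both kits are made up in the order asked and were handed in at about 33 s; the last pictures show every part down on its bolt, and I never touched the big nut, the tape measure, the padlock or the purple look-alike washer.

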